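# Recharge the chlorine tablet feeder and turn the scrubbed-out brushes up to dry

### The arm

A 6-joint arm with a two-finger parallel gripper is mounted at the origin on the work surface. World frame = base frame: x ahead of the robot, y to its left, z up, the work surface at z = 0. Lengths are in m, angles in degrees, forces in N, time in s.
With the tool pointing down it reaches from about 0.4 to 0.825 m from the base axis. Payload 7 kg.
Tool frame: the origin (TCP) lies midway between the tips of the shut fingers; the grasp point (between the pads) lies 19 mm behind it; z points along the fingers, y is the direction in which the jaws open and shut (so a half turn about z gives the same grasp; the last joint's range is limited). The gripper opens to 88 mm and grips with 3 to 60 N. Pads are 19 mm wide; open, the fingers measure 130 mm over their backs; the gripper's body (78 mm by 193 mm) begins 47 mm behind the grasp point.
Start: joints at [-56.373, 20.546, 0.682, 0, -70.136, -16.507], TCP at [0.199, -0.645, 0.227] pointing down, gripper open.
Joint ranges: [-176.03, 176.03], [-82.01, 121.73], [-58.28, 71.71], [-173.87, 95.51], [-174.79, -0.11], [-173.66, 173.66]. Speed limits (degrees/s): [136.94, 136.94, 172.46, 180, 180, 180].

### API

Orientations are given as a 3x3 rotation matrix whose columns are the frame's x, y, z axes.
In Python, from rig import robot gives the robot as it stands. Calls block until the motion is done:
- robot.goto(position, orientation): joint-space move of the TCP to a pose.
- robot.servo_line(position, ori=None, speed=0.15): straight line of the TCP; ori=None keeps the orientation; speed is the mean speed in m/s.
- robot.movej(angles): joint-space move.
- robot.move_gripper(opening): opening from 0.0 (shut) to 1.0 (fully open); the grip force is fixed at half the most; returns when the fingers have stopped.
- robot.dwell(seconds).
- robot.ik(position, orientation): joint angles nearest the present ones, or None.
- robot.grab_frame(name): name is "scene" or "top" or "wrist"; returns (picture, depth): 400x640x3 uint8, red, green, blue; 400x640 float32, m along the optical axis (not along the pixel's ray), 0 where there is no reading.
- robot.camera_info(name): a dict with "vfov" (degrees; the focal length in pixels is half the picture's height over the tangent of half this angle, whatever the lens; pixels are square), "cx", "cy" (the principal point, pixels), "view" (4x4, takes a point from world to camera coordinates); the wrist camera has in their place "T_tool_cam" (4x4, takes a point from camera to tool coordinates, whose origin is the TCP and whose axes are the flange's). Camera axes: x right, y down, z forward; pixel columns grow to the right and rows downward; lengths in m; the calibration is good to about 2 mm. A picture is of the moment at which its call begins: read the wrist's pose just before it. camera_info takes no time and is no camera call.
A pose or a line that the arm cannot do raises robot.Unreachable and nothing moves.
- robot.job_done(): hands the job in, once; it reports no verdict.
Readings, each from a call of its own:
- robot.read_t(): time.
- robot.read_qpos(): joint angles.
- robot.read_qvel(): joint speeds.
- robot.read_effort(): joint torques, N m.
- robot.read_position(): TCP position.
- robot.read_tcp_rot(): TCP orientation.
- robot.read_force(): force on the tool from outside, world axes, zero at the start.
- robot.read_ft_torque(): the same for the moment, N m.
- robot.read_grip_width(): opening from 0.0 (shut) to 1.0 (fully open).
Only numpy, scipy, OpenCV 4.12 (cv2) and the standard library are available. Lean on these libraries where they do the work, as an engineer would, in place of code of your own. Each camera call takes 0.05 s, during which the arm holds its last target. There are 200 camera calls.

### The job

Service the tablet feeder after cleaning: first slide the red feed gate fully shut, then, with it shut, move every white tablet from the yellow pocket tray into the feeder's open hopper, and once they are all in, slide the gate open until it is level with the green pointer. Each wet brush stands head-down in its crock: pull it out, turn it end for end and stand it back handle-down in the crock of its own colour, so that the head can dry (the V rest may be used to change grip). Leave the jar, the can and the cup where they are.

Things in the scene. Friction and masses are not known exactly. Their poses are not given: they have to be found in the camera images.
- feeder: Fixed blue feeder, base 190 x 190 x 30 mm; origin at the centre of its underside, z up. The open hopper is on its +x half, centred 35 mm along +x; the gate's track lies on top of the base at x = -65 mm, parallel to the feeder's y, with a red bar across its shut (-y) end.
- hopper (a point): Centre of the hopper's floor, 35 mm above the table, axes as the feeder's. The hopper is a clear open square box, 90 x 90 mm inside, walls 5 mm thick whose top is 29 mm above this floor (64 mm above the table).
- gate (a joint): Feed gate position in m: 0 = fully shut (at the feeder's -y end, by the red bar), grows along the feeder's +y to 0.12 = fully open. Moves with about 1.5 N of friction and stays where it is left.
- gate_top (a point): Centre of the top of the gate's red upright grip, 70.5 mm above the table; axes as the feeder's. The grip is 28 (x) x 20 (y) x 40 mm high; nothing stands beside it along its track, so it can be pinched across its 20 mm or pushed. It slides with joint gate.
- pointer: Green pointer tab, 12 x 5 x 12 mm, fixed on the feeder's base 23 mm to the -x side of the track's centre line; origin at the centre of its underside, 30 mm above the table, axes as the feeder's. The gate is set when gate_top has the same y as this in the feeder's axes; the pointer corresponds to a gate value between 0.04 and 0.095.
- tray: Fixed yellow pocket tray, 200 (x) x 56 (y) x 16 mm; origin at the centre of its underside. Four square pockets, 33 mm wide and 8 mm deep, at x = -75, -25, 25 and 75 mm.
- tablet1: White round tablet, 28 mm across, 18 mm thick, 20 g, loose, lying flat in a pocket (its top stands 10 mm above the tray) or absent; origin at the centre of one flat face (the underside at the start), its z axis through the thickness towards the other face. Three or four are present.
- tablet2: White round tablet, 28 mm across, 18 mm thick, 20 g, loose, lying flat in a pocket (its top stands 10 mm above the tray) or absent; origin at the centre of one flat face (the underside at the start), its z axis through the thickness towards the other face. Three or four are present.
- tablet3: White round tablet, 28 mm across, 18 mm thick, 20 g, loose, lying flat in a pocket (its top stands 10 mm above the tray) or absent; origin at the centre of one flat face (the underside at the start), its z axis through the thickness towards the other face. Three or four are present.
- crock_blue: Fixed round glazed blue crock, 56 mm across, 100 mm high, open on top, 46 mm inside, inner floor 5 mm above the table; origin at the centre of its underside. The blue brush belongs in it.
- crock_orange: Fixed round terracotta-orange crock, 56 mm across, 100 mm high, open on top, 46 mm inside, inner floor 5 mm above the table; origin at the centre of its underside. The orange brush belongs in it.
- brush_blue: Loose brush with a blue handle, 200 mm long, about 80 g, or absent (one or both brushes are present). Origin at the centre of the flat face of its round head (white and blue rings, 36 mm across, 50 mm long); z runs along the brush towards the handle's end. The handle is a round rod, 18 mm across, 150 mm long with a rounded end; the centre of mass lies about 100 mm from the head's face. Starts standing head-down on the crock's floor, handle upward.
- brush_blue_head (a point): Centre of the flat face of the blue brush's head.
- brush_blue_end (a point): Tip of the blue brush's handle, 200 mm from the head's face.
- brush_orange: Loose brush with an orange handle, 200 mm long, about 80 g, or absent (one or both brushes are present). Origin at the centre of the flat face of its round head (white and orange rings, 36 mm across, 50 mm long); z runs along the brush towards the handle's end. The handle is a round rod, 18 mm across, 150 mm long with a rounded end; the centre of mass lies about 100 mm from the head's face. Starts standing head-down on the crock's floor, handle upward.
- brush_orange_head (a point): Centre of the flat face of the orange brush's head.
- brush_orange_end (a point): Tip of the orange brush's handle, 200 mm from the head's face.
- rest: Fixed steel rest for laying a brush on while changing grip: base 100 x 90 x 8 mm, origin at the centre of its underside; two black V notches 6 mm thick at x = -30 and +30 mm, 65 mm wide at the top and 105 mm high, open along the rest's x. A handle laid along x settles with its centre line 90 mm above the table.
- rest_v (a point): Point over the middle of the rest, 90 mm above the table, where the centre line of a handle lying in both notches comes; axes as the rest's.
- jar: Bystander: amber jar, 60 mm across, 85 mm high, loose; origin at the centre of its underside. Leave alone.
- can: Bystander: red can, 66 mm across, 100 mm high, loose; origin at the centre of its underside. Leave alone.
- cup: Bystander: white cup, 72 mm across, 80 mm high, loose; origin at the centre of its underside. Leave alone.
- tablet4: White round tablet, 28 mm across, 18 mm thick, 20 g, loose, lying flat in a pocket (its top stands 10 mm above the tray) or absent; origin at the centre of one flat face (the underside at the start), its z axis through the thickness towards the other face. Three or four are present.

How it is judged (in metres and radians):
On the way, in this order (a step that is already met when the one before it is completed fails the run):
1. the feed gate is slid fully shut (within 4 mm) (value of joint gate below 0.004 m), for 0.2 s.
2. every tablet present is in the hopper while the gate is still shut (within 10 mm) (x of tablet1 in the frame of hopper between -0.045 and 0.045 m and y of tablet1 in the frame of hopper between -0.045 and 0.045 m and z of tablet1 in the frame of hopper between -0.01 and 0.038 m and x of tablet2 in the frame of hopper between -0.045 and 0.045 m and y of tablet2 in the frame of hopper between -0.045 and 0.045 m and z of tablet2 in the frame of hopper between -0.01 and 0.038 m and x of tablet3 in the frame of hopper between -0.045 and 0.045 m and y of tablet3 in the frame of hopper between -0.045 and 0.045 m and z of tablet3 in the frame of hopper between -0.01 and 0.038 m and x of tablet4 in the frame of hopper between -0.045 and 0.045 m and y of tablet4 in the frame of hopper between -0.045 and 0.045 m and z of tablet4 in the frame of hopper between -0.01 and 0.038 m and value of joint gate below 0.01 m), for 0.2 s.
3. the gate is slid open to the green pointer (within 5 mm) (y of gate_top in the frame of pointer between -0.005 and 0.005 m), for 0.2 s.
At the end, for the whole second after the job is handed in: Every tablet present lies in the hopper, the gate stands within 5 mm of the green pointer, and each brush present stands handle-down in the crock of its own colour (handle tip within 30 mm of the table and inside the crock, head more than 150 mm up; leaning on the rim is fine), all at rest (all of step 3 and x of tablet1 in the frame of hopper between -0.045 and 0.045 m and y of tablet1 in the frame of hopper between -0.045 and 0.045 m and z of tablet1 in the frame of hopper between -0.01 and 0.038 m and x of tablet2 in the frame of hopper between -0.045 and 0.045 m and y of tablet2 in the frame of hopper between -0.045 and 0.045 m and z of tablet2 in the frame of hopper between -0.01 and 0.038 m and x of tablet3 in the frame of hopper between -0.045 and 0.045 m and y of tablet3 in the frame of hopper between -0.045 and 0.045 m and z of tablet3 in the frame of hopper between -0.01 and 0.038 m and x of tablet4 in the frame of hopper between -0.045 and 0.045 m and y of tablet4 in the frame of hopper between -0.045 and 0.045 m and z of tablet4 in the frame of hopper between -0.01 and 0.038 m and horizontal distance between brush_blue_end and crock_blue below 0.025 m and height (world z) of each of brush_blue_end, brush_orange_end below 0.03 m and height (world z) of each of brush_blue_head, brush_orange_head above 0.15 m and linear speed of each of brush_blue, brush_orange below 0.05 m/s and horizontal distance between brush_orange_end and crock_orange below 0.025 m and linear speed of each of tablet1, tablet2, tablet3, tablet4 below 0.03 m/s); the robot touches nothing.
It fails at once if the jar, the can or the cup is moved by more than 30 mm (distance of any of jar, can, cup from where it was at the start of the episode above 0.03 m).
Of brush_blue, brush_orange only 1 to 2 are there at a start; the rules pass over those that are not, and their reading is None.
Of tablet1, tablet2, tablet3, tablet4 only 3 to 4 are there at a start; the rules pass over those that are not, and their reading is None.
At some moment in a run one of tablet1, tablet2, tablet3, tablet4 may be knocked a few centimetres aside while the robot is not near it.
It also fails if it takes over 210 s, if anything falls off the work surface, if the arm or the gripper's body presses on something with over 40 N, if the wrist force passes 120 N, or if a joint passes its speed limit or range.

## Working session

There is one attempt and no reset: what is moved stays moved. The work goes in short steps, each a Python script; the robot and the scene stay as the last script left them, time stands still between calls to the robot, and variables do not carry over. Pictures are saved under pics/ and viewed, about 12 in all and at most 16, crops included, and the job is handed in when it is done.

```bash
ls; mkdir -p pics; python3 - <<'E'
from rig import robot
import cv2,numpy as np
for n in ("scene","top"):
    p,d=robot.grab_frame(n); cv2.imwrite(f"pics/{n}0.png",p[:,:,::-1]); np.savez(f"{n}0.npz",p=p,d=d)
    print(n,robot.camera_info(n))
print(robot.camera_info("wrist"),robot.read_t(),robot.read_tcp_rot())
E
```

```text
pics
scene {'vfov': 48.43074961154838, 'cx': 323.235515337409, 'cy': 199.48242202883165, 'view': array([[ 3.38095023e-01,  9.41111977e-01,  3.56552516e-05,
        -1.92223068e-01],
       [ 6.40767136e-01, -2.30168216e-01, -7.32420692e-01,
        -2.77434912e-01],
       [-6.89281679e-01,  2.47650638e-01, -6.80852354e-01,
         1.61858644e+00],
       [ 0.00000000e+00,  0.00000000e+00,  0.00000000e+00,
         1.00000000e+00]])}
top {'vfov': 51.404025627890086, 'cx': 317.30433605509063, 'cy': 203.45414255703514, 'view': array([[-1.57418196e-02, -9.99819783e-01,  1.06111169e-02,
        -1.14959123e-04],
       [-9.89392583e-01,  1.40431517e-02, -1.44585982e-01,
         6.25465844e-01],
       [ 1.44410911e-01, -1.27746068e-02, -9.89435343e-01,
         9.63278431e-01],
       [ 0.00000000e+00,  0.00000000e+00,  0.00000000e+00,
         1.00000000e+00]])}
{'vfov': 58.40525490253913, 'cx': 320.42286294611375, 'cy': 198.24437086253903, 'T_tool_cam': array([[-4.23544184e-05, -9.66573238e-01, -2.56390666e-01,
         6.92595183e-02],
       [ 9.99999987e-01, -8.15497818e-05,  1.42241601e-04,
        -3.95855513e-04],
       [-1.58395527e-04, -2.56390657e-01,  9.66573229e-01,
        -1.57147490e-01],
       [ 0.00000000e+00,  0.00000000e+00,  0.00000000e+00,
         1.00000000e+00]])} 0.1 [[-9.55712216e-01 -2.94302307e-01 -5.59157472e-04]
 [-2.94302802e-01  9.55711312e-01  1.32260395e-03]
 [ 1.45147727e-04  1.42859036e-03 -9.99998969e-01]]
```

View pics/scene0.png

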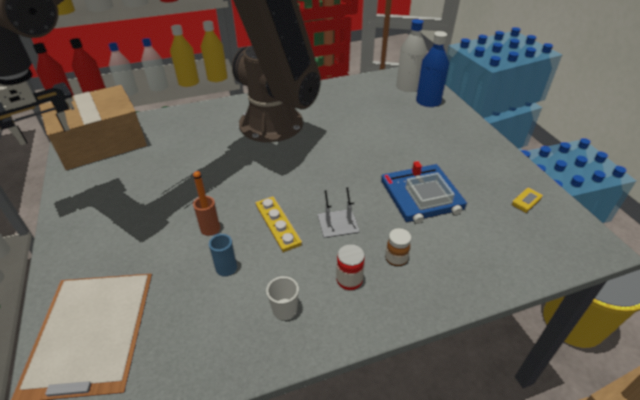

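View pics/top0.png

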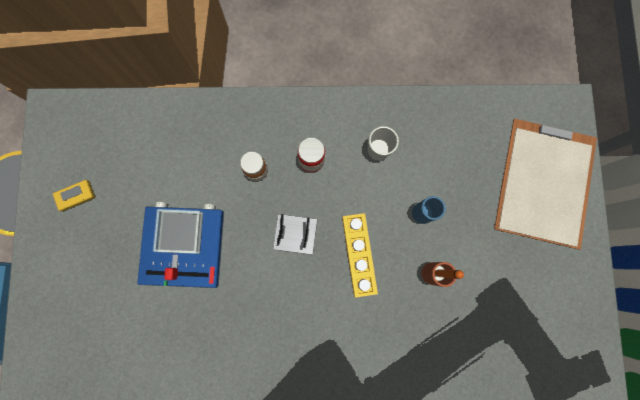

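The overview shows the feeder at top-view (180,247): the hopper is on its far side, the red gate grip at (171,273), the green pointer at (165,283) and the red bar at right (211,274). The tray at (360,255) holds 4 tablets and the rest is at (295,233). The orange crock at (440,273) holds the orange brush, and the blue crock at (430,210) is empty.

```bash
cat > h.py <<'E'
from rig import robot
import cv2,numpy as np
def cam(n):
    c=robot.camera_info(n); f=200/np.tan(np.radians(c['vfov']/2))
    if n=='wrist':
        T=np.eye(4);T[:3,:3]=robot.read_tcp_rot();T[:3,3]=robot.read_position(); T=T@c['T_tool_cam']
    else: T=np.linalg.inv(c['view'])
    return f,c['cx'],c['cy'],T
def ray(C,u,v,z):            # pixel -> world point on plane z
    f,cx,cy,T=C; d=T[:3,:3]@np.array([(u-cx)/f,(v-cy)/f,1]); o=T[:3,3]
    return o+d*(z-o[2])/d[2]
def proj(C,p):
    f,cx,cy,T=C; q=T[:3,:3].T@(np.array(p)-T[:3,3]); return q[0]/q[2]*f+cx,q[1]/q[2]*f+cy
def blobs(p,lo,hi,amin,box=None):
    hsv=cv2.cvtColor(p,cv2.COLOR_RGB2HSV); m=cv2.inRange(hsv,np.array(lo),np.array(hi))
    if box: x0,y0,x1,y1=box; k=np.zeros_like(m);k[y0:y1,x0:x1]=1; m*=k
    cs,_=cv2.findContours(m,cv2.RETR_EXTERNAL,cv2.CHAIN_APPROX_NONE)
    return m,sorted([c for c in cs if cv2.contourArea(c)>=amin],key=cv2.contourArea,reverse=True)
def cen(c): M=cv2.moments(c); return M['m10']/M['m00'],M['m01']/M['m00']
def down(yaw):               # tool down, jaws (y axis) along world direction yaw (deg)
    a=np.radians(yaw); y=np.array([np.cos(a),np.sin(a),0]); z=np.array([0,0,-1.]); return np.c_[np.cross(y,z),y,z]
def rectw(C,c,z):            # min-area rect of contour on plane z
    w=np.array([ray(C,u,v,z)[:2] for u,v in c[:,0]],np.float32); return cv2.minAreaRect(w)
E
cat > m.py <<'E'
from h import *
C=cam('top'); p=np.load('top0.npz')['p']
def rep(n,lo,hi,a,z,box=None):
    m,cs=blobs(p,lo,hi,a,box)
    for c in cs[:6]: print(n,np.round(cen(c),1),cv2.contourArea(c),ray(C,*cen(c),z)[:2].round(4),[np.round(t,4) for t in rectw(C,c,z)])
rep('feeder',(105,120,60),(125,255,255),800,.03,(100,180,240,310))
rep('red',(0,150,90),(6,255,255),10,.0705,(100,180,240,310))
rep('red@40',(0,150,90),(6,255,255),10,.045,(190,180,240,310))
rep('green',(40,80,40),(85,255,255),3,.042,(100,180,240,310))
rep('tray',(18,120,90),(35,255,255),200,.016,(330,190,390,310))
rep('tab',(0,0,190),(180,90,255),20,.026,(330,190,390,310))
rep('blue crock',(95,80,30),(125,255,255),50,.1,(400,180,460,240))
rep('or',(0,120,60),(18,255,255),20,.1,(410,240,480,300))
rep('rest',(0,0,130),(180,60,255),100,.008,(265,200,325,265))
d=np.load('top0.npz')['d']
for n,b in (('tip',(452,266,466,282)),('crock',(420,262,448,284)),('blue',(410,195,450,225)),('rest',(270,210,320,255))):
    s=d[b[1]:b[3],b[0]:b[2]]; v,u=np.nonzero(s); f,cx,cy,T=C; zz=s[v,u]
    w=np.c_[(u+b[0]-cx)/f*zz,(v+b[1]-cy)/f*zz,zz]@T[:3,:3].T+T[:3,3]
    if n=='rest': k=w[:,2]>.05
    elif n=='tip': k=w[:,2]>.13
    else: k=(w[:,2]>.09)&(w[:,2]<.11)
    w=w[k]; print(n,len(w),w.mean(0).round(4),w.min(0).round(4),w.max(0).round(4), ((w.min(0)+w.max(0))/2).round(4))
im=cv2.resize(p[170:310,120:480],None,fx=2.2,fy=2.2,interpolation=cv2.INTER_CUBIC);cv2.imwrite('pics/crop.png',im[:,:,::-1])
E
python3 m.py
```

```text
feeder [180.3 243.9] 5306.5 [0.5334 0.3237] [array([0.5276, 0.3232]), array([0.1909, 0.187 ]), np.float64(86.7205)]
red [169.2 273.4] 75.5 [0.4638 0.3342] [array([0.4636, 0.3344]), array([0.023 , 0.0229]), np.float64(8.5558)]
red [211.4 275.1] 22.5 [0.4586 0.2373] [array([0.4588, 0.2373]), array([0.0055, 0.0321]), np.float64(85.3882)]
red@40 [211.4 275.1] 22.5 [0.458  0.2434] [array([0.4582, 0.2434]), array([0.0056, 0.0329]), np.float64(85.3882)]
green [165. 283.] 8.0 [0.4412 0.353 ] [array([0.4413, 0.353 ]), array([0.0095, 0.0047]), np.float64(2.1005)]
tray [359.3 255. ] 1803.5 [ 0.5003 -0.1111] [array([ 0.5022, -0.1109]), array([0.1995, 0.0574]), np.float64(7.185)]
tab [364.7 284.8] 83.0 [ 0.4286 -0.1209] [array([ 0.4293, -0.1215]), array([0.0241, 0.0261]), np.float64(88.2458)]
tab [358.8 244.8] 81.0 [ 0.5249 -0.1094] [array([ 0.5243, -0.1099]), array([0.0246, 0.0243]), np.float64(89.1183)]
tab [361.6 264.8] 80.0 [ 0.4762 -0.1148] [array([ 0.4759, -0.1157]), array([0.0243, 0.024 ]), np.float64(89.0895)]
tab [356.1 223.3] 79.0 [ 0.5776 -0.1043] [array([ 0.5783, -0.1042]), array([0.0246, 0.0248]), np.float64(88.4256)]
blue crock [428.6 209.8] 601.5 [ 0.5992 -0.264 ] [array([ 0.5986, -0.2635]), array([0.052 , 0.0786]), np.float64(25.2933)]
or [440.5 273.7] 692.0 [ 0.4541 -0.283 ] [array([ 0.4538, -0.2869]), array([0.0919, 0.0533]), np.float64(75.1738)]
rest [290.6 238.3] 1590.5 [0.5442 0.0578] [array([0.5503, 0.0552]), array([0.126 , 0.1676]), np.float64(17.8131)]
tip 96 [ 0.4554 -0.2884  0.1932] [ 0.4465 -0.2981  0.1643] [ 0.4634 -0.2821  0.2043] [ 0.455  -0.2901  0.1843]
crock 109 [ 0.4595 -0.2774  0.0973] [ 0.4334 -0.3006  0.0905] [ 0.48   -0.2638  0.11  ] [ 0.4567 -0.2822  0.1002]
blue 180 [ 0.6044 -0.2757  0.0967] [ 0.5773 -0.3038  0.0902] [ 0.6317 -0.2477  0.1029] [ 0.6045 -0.2757  0.0966]
rest 188 [0.5564 0.0496 0.0886] [0.5183 0.0107 0.0522] [0.5943 0.0839 0.1074] [0.5563 0.0473 0.0798]
```

View pics/crop.png

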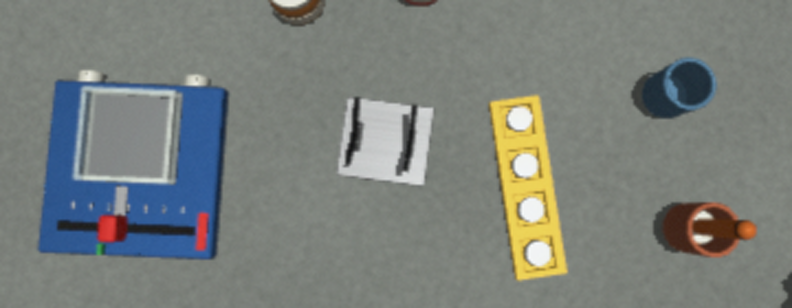

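The crop confirms the feeder, the rest, the tray with four tablets, and the brush leaning slightly in the orange crock. Next I'll take close wrist views over the feeder and tray, and check whether a horizontal grasp of the brush is reachable.

```bash
cat > s1.py <<'E'
from h import *
A=-3.28
# IK check for horizontal brush grasp, approach azimuth az, jaws horizontal, tool x = +-vertical
def hor(az,s):
    a=np.radians(az); z=np.array([np.cos(a),np.sin(a),0]); x=np.array([0,0,s]); return np.c_[x,np.cross(z,x),z]
g=np.array([.4567,-.284])
for az in range(-90,60,15):
  for s in (1,-1):
    a=np.radians(az); r=[]
    for zz in (.12,.26):
        q=robot.ik([*(g+.019*np.array([np.cos(a),np.sin(a)])),zz],hor(az,s)); r.append(None if q is None else np.round(q).astype(int).tolist())
    print(az,s,r)
for n,(pos,R) in {'wf':([.50,.32,.27],down(A+180)),'wt':([.47,-.11,.27],down(97.2))}.items():
    try: robot.goto(pos,R)
    except robot.Unreachable as e: print(n,e); continue
    C=cam('wrist'); p,d=robot.grab_frame('wrist'); np.savez(n+'.npz',p=p,d=d,T=C[3]); cv2.imwrite(f'pics/{n}.png',p[:,:,::-1])
    print(n,robot.read_qpos(),robot.read_t())
cv2.imwrite('pics/wft.png',np.vstack([cv2.resize(cv2.imread(f'pics/{n}.png'),(480,300)) for n in('wf','wt')]))
E
python3 s1.py
```

```text
-90 1 [None, None]
-90 -1 [None, None]
-75 1 [None, None]
-75 -1 [None, None]
-60 1 [None, None]
-60 -1 [None, None]
-45 1 [None, None]
-45 -1 [None, None]
-30 1 [None, None]
-30 -1 [None, None]
-15 1 [[-80, 59, -49, -114, -97, -74], [-80, 22, -49, -113, -82, -107]]
-15 -1 [[-80, 59, -49, -114, -97, 106], [-80, 22, -49, -113, -82, 73]]
0 1 [[-78, 49, -37, -102, -89, -94], [-78, 22, -38, -101, -84, -120]]
0 -1 [[-78, 49, -37, -102, -89, 86], [-78, 22, -38, -101, -84, 60]]
15 1 [[-74, 46, -26, -91, -90, -108], [-74, 25, -27, -91, -89, -128]]
15 -1 [[-74, 46, -26, -91, -90, 72], [-74, 25, -27, -91, -89, 52]]
30 1 [[-69, 46, -16, -82, -94, -118], [-70, 29, -16, -83, -97, -134]]
30 -1 [[-69, 46, -16, -82, -94, 62], [-70, 29, -16, -83, -97, 46]]
45 1 [[-64, 48, -6, -74, -101, -125], [-65, 34, -6, -77, -105, -139]]
45 -1 [[-64, 48, -6, -74, -101, 55], [-65, 34, -6, -77, -105, 41]]
wf [ 5.14167336e+01  1.15044262e+01 -6.11368440e+00  1.49405267e-03
 -7.23867372e+01 -5.47465592e+01] 3.675
wt [ 1.03206780e+01  5.21361711e-01 -1.86724248e+01 -2.44710678e-03
 -7.08090620e+01 -9.30180100e+01] 5.3083
```

View pics/wft.png

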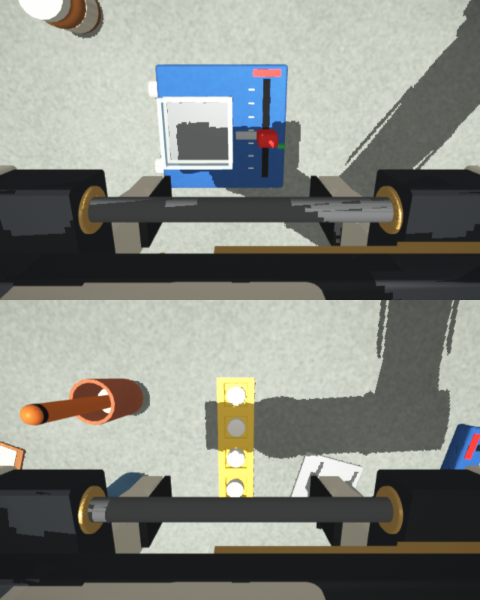

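The wrist views show the feeder with the grip at about (267,138) and the pointer at about (281,146), and all four tablets in the tray. The brush grasp and flip are reachable with the tool horizontal. Refining the gate and pointer positions from this view.

```bash
cat > m2.py <<'E'
from h import *
c=robot.camera_info('wrist'); f=200/np.tan(np.radians(c['vfov']/2))
def L(n): z=np.load(n+'.npz'); return z['p'],z['d'],(f,c['cx'],c['cy'],z['T'])
def pts(d,C,b):
    s=d[b[1]:b[3],b[0]:b[2]]; v,u=np.nonzero(s); zz=s[v,u]
    return np.c_[(u+b[0]-C[1])/f*zz,(v+b[1]-C[2])/f*zz,zz]@C[3][:3,:3].T+C[3][:3,3]
p,d,C=L('wf')
def rep(p,C,n,lo,hi,a,z,box=None):
    m,cs=blobs(p,lo,hi,a,box)
    for k in cs[:6]: print(n,np.round(cen(k),1),cv2.contourArea(k),ray(C,*cen(k),z)[:2].round(4),[np.round(t,4) for t in rectw(C,k,z)])
rep(p,C,'blue',(105,120,60),(125,255,255),800,.03,(195,60,400,225))
rep(p,C,'red',(0,120,60),(8,255,255),10,.0705,(195,60,400,250))
rep(p,C,'red',(170,60,60),(180,255,255),10,.0705,(195,60,400,250))
rep(p,C,'green',(40,60,30),(85,255,255),5,.042,(195,60,400,250))
w=pts(d,C,(340,165,378,205)); t=w[(w[:,2]>.064)]; print('gate top',len(t),t.mean(0).round(4),t.min(0).round(4),t.max(0).round(4))
w=pts(d,C,(335,90,378,104)); t=w[w[:,2]>.035]; print('bar',len(t),np.percentile(w[:,2],[5,50,95]).round(4))
w=pts(d,C,(312,173,340,190)); print('chute z',np.percentile(w[:,2],[5,50,95]).round(4))
cv2.imwrite('pics/g.png',cv2.resize(p[70:250,180:400],None,fx=3,fy=3,interpolation=cv2.INTER_CUBIC)[:,:,::-1])
p,d,C=L('wt')
rep(p,C,'tray',(18,90,60),(35,255,255),200,.016,(250,90,360,270))
rep(p,C,'tab',(0,0,120),(180,50,255),150,.026,(280,105,345,262))
E
python3 m2.py
```

```text
blue [311.4 130.3] 10999.0 [0.5073 0.2783] [array([0.526 , 0.3082]), array([0.1543, 0.1869]), np.float64(86.6701)]
red [355.6 184.1] 561.0 [0.4647 0.332 ] [array([0.4645, 0.3318]), array([0.0281, 0.0257]), np.float64(2.0315)]
red [355.6  96.6] 251.0 [0.4618 0.2461] [array([0.4619, 0.2465]), array([0.0074, 0.0337]), np.float64(86.6692)]
green [375.1 194.3] 58.5 [0.4409 0.3514] [array([0.4415, 0.3516]), array([0.008 , 0.0123]), np.float64(86.6539)]
gate top 496 [0.4632 0.3355 0.0689] [0.4494 0.326  0.0643] [0.4767 0.3462 0.0718]
bar 0 [0.0282 0.0295 0.0309]
chute z [0.0281 0.0314 0.0335]
tray [314.2 176.9] 6946.0 [ 0.4854 -0.1153] [array([ 0.4982, -0.1137]), array([0.1931, 0.0569]), np.float64(7.2786)]
tab [285.2 230.4] 656.5 [ 0.552  -0.1416] [array([ 0.5518, -0.1414]), array([0.0794, 0.0134]), np.float64(6.0762)]
tab [314.3 127.1] 461.0 [ 0.4279 -0.1221] [array([ 0.4284, -0.1224]), array([0.0271, 0.0265]), np.float64(7.2842)]
tab [314.1 210.3] 427.5 [ 0.5228 -0.1106] [array([ 0.5226, -0.1108]), array([0.0293, 0.0258]), np.float64(7.284)]
tab [314.8 169.4] 412.5 [ 0.4746 -0.1158] [array([ 0.4748, -0.1155]), array([0.0265, 0.0251]), np.float64(7.2837)]
tab [312.9 250.8] 392.5 [ 0.5736 -0.1058] [array([ 0.5727, -0.1058]), array([0.0286, 0.0266]), np.float64(7.2835)]
tab [341.1 230.9] 348.5 [ 0.5442 -0.0756] [array([ 0.5427, -0.0759]), array([0.0806, 0.0073]), np.float64(8.006)]
```

View pics/g.png

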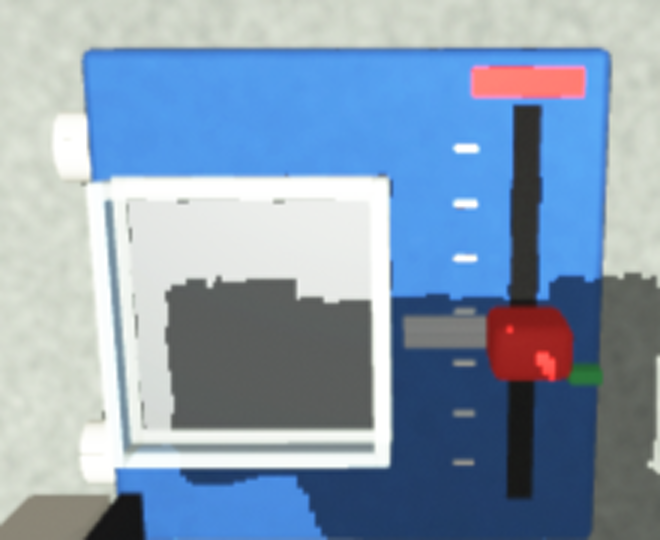

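The red bar lies flush with the base, so pinching the grip across x and sliding it is safe. Shutting the gate now.

```bash
cat > s2.py <<'E'
from h import *
A=-3.28; R=down(A+180); uy=np.array([np.sin(np.radians(3.28)),np.cos(np.radians(3.28)),0])
g=np.array([.4632,.3355,.048])
robot.goto(g+[0,0,.12],R); robot.move_gripper(.45); robot.servo_line(g,speed=.1); robot.move_gripper(0)
print('w',robot.read_grip_width()*88,robot.read_force()); f0=robot.read_force()
p=g-uy*.045; robot.servo_line(p,speed=.08)
for i in range(18):
    p=p-uy*.003; robot.servo_line(p,speed=.03); f=(robot.read_force()-f0)@uy; print(i,round(f,1))
    if f>9: break
print(robot.read_position(), np.dot(robot.read_position()-g,uy))
robot.dwell(.3); robot.move_gripper(.45); robot.servo_line(robot.read_position()+[0,0,.2],speed=.3)
C=cam('wrist'); q,d=robot.grab_frame('wrist'); np.savez('wf2.npz',p=q,d=d,T=C[3]); cv2.imwrite('pics/wf2.png',q[:,:,::-1]); print(robot.read_t())
E
python3 s2.py
```

```text
w 27.897408520283 [-0.65901916  0.26982338  3.56618202]
0 -1.2
1 0.1
2 -0.1
3 -0.7
4 -0.3
5 0.2
6 0.1
7 4.5
8 15.0
[0.4598002  0.26782026 0.04854821] -0.06776339168402275
14.2667
```

View pics/wf2.png

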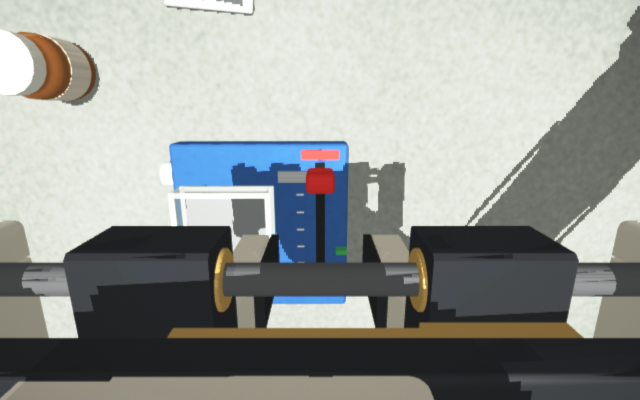

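The gate is against its stop at the bar: force rose to 15 N after 67.8 mm of travel. Moving the tablets now.

```bash
cat > s3.py <<'E'
from h import *
a=np.radians(-3.28); H=np.array([.527,.3232])+.035*np.array([np.cos(a),np.sin(a)]); M=np.array([[np.cos(a),-np.sin(a)],[np.sin(a),np.cos(a)]])
T=[(.4275,-.1217),(.4755,-.1155),(.5245,-.110),(.575,-.104)]; D=[(20,-20),(20,20),(-20,20),(-20,-20)]
Rt=down(97.2); Rh=down(86.7)
for t,dd in zip(T[::-1],D):
    robot.goto([*t,.15],Rt); robot.move_gripper(.6); robot.servo_line([*t,.0178],speed=.15); robot.move_gripper(0)
    w=robot.read_grip_width()*88; print(t,'w',round(w,1),'t',round(robot.read_t(),1))
    robot.servo_line([*t,.18],speed=.3)
    w=robot.read_grip_width()*88
    if abs(w-28)>2.5: print('bad',w); break
    h=H+M@np.array(dd)/1000
    robot.goto([*h,.18],Rh); robot.servo_line([*h,.071],speed=.15); robot.dwell(.2); robot.move_gripper(.45); robot.servo_line([*h,.18],speed=.3)
robot.goto([.46,.3,.3],down(176.7))
C=cam('wrist'); q,d=robot.grab_frame('wrist'); np.savez('wf3.npz',p=q,d=d,T=C[3]); 
q2,_=robot.grab_frame('top'); cv2.imwrite('pics/s3.png',np.vstack([cv2.resize(x,(480,300)) for x in(q,q2)])[:,:,::-1]); print(robot.read_t())
E
python3 s3.py
```

```text
(0.575, -0.104) w 26.7 t 17.8
(0.5245, -0.11) w 26.9 t 25.8
(0.4755, -0.1155) w 26.5 t 34.0
(0.4275, -0.1217) w 27.3 t 42.4
48.1583
```

View pics/s3.png

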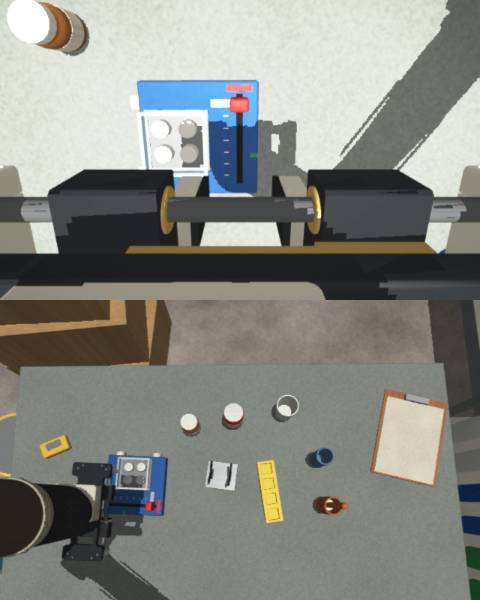

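All four tablets are in the hopper around (160–190,130–155), the tray is empty and the gate is still shut. Measuring the pointer against the gate with depth in the same views.

```bash
cat > m3.py <<'E'
from m2 import L,pts,f,c
from h import *
import sys
a=np.radians(-3.28); Ri=np.array([[np.cos(a),np.sin(a)],[-np.sin(a),np.cos(a)]])
def fr(w): return (np.atleast_2d(w)[:,:2]-[.527,.3232])@Ri.T
def meas(n):
    p,d,C=L(n); hsv=cv2.cvtColor(p,cv2.COLOR_RGB2HSV)
    w=pts(np.where(d>0,d,9),C,(0,0,640,400)).reshape(400,640,3); F=fr(w.reshape(-1,3)).reshape(400,640,2)
    g=cv2.inRange(hsv,np.array((40,70,20)),np.array((85,255,255)))>0
    nb=(abs(F[...,0]+.065)<.04)&(abs(F[...,1])<.1)
    k=g&nb&(w[...,2]>.036); 
    print(n,'green n',k.sum(),'z',w[k][:,2].mean().round(4),'F mid',(F[k].min(0)+F[k].max(0))/2,'mean',F[k].mean(0),'rng',F[k][:,1].min(),F[k][:,1].max())
    k=nb&(w[...,2]>.067)&(w[...,2]<.075)
    print('  gate',k.sum(),'mid',(F[k].min(0)+F[k].max(0))/2,'mean',F[k].mean(0),'rng',F[k][:,1].min(),F[k][:,1].max())
if __name__=='__main__':
    for n in sys.argv[1:]: meas(n)
E
sed -i 's/^p,d,C=L(.wf.)/if __name__!="__main__": raise_=1\n&/' m2.py; python3 m3.py wf wf2 wf3 | grep -v -E '^(blue|red|tray|tab|gate|bar|chute)'
```

```text
green [375.1 194.3] 58.5 [0.4409 0.3514] [array([0.4415, 0.3516]), array([0.008 , 0.0123]), np.float64(86.6539)]
wf green n 54 z 0.0408 F mid [-0.08776505  0.02460966] mean [-0.08778738  0.02439859] rng 0.022460039919912134 0.026759279973263623
  gate 450 mid [-0.06458189  0.00903643] mean [-0.06447426  0.00900466] rng -0.0005865753408697063 0.018659439750878602
wf2 green n 61 z 0.0404 F mid [-0.08790525  0.02459414] mean [-0.08794829  0.0240547 ] rng 0.022069635525459392 0.02711864705869781
  gate 511 mid [-0.06483197 -0.05846618] mean [-0.06460442 -0.05843875] rng -0.06786151308911056 -0.04907084699160702
wf3 green n 50 z 0.0406 F mid [-0.08820328  0.02471763] mean [-0.08819044  0.02451476] rng 0.022127933704809612 0.027307324672315187
  gate 425 mid [-0.06436146 -0.05795971] mean [-0.06471487 -0.05807143] rng -0.06711769626937435 -0.04880173366106963
```

Three views agree: the pointer is at feeder y = 24.5 mm and the gate at -58.3 mm, so the gate must open 82.8 mm.

```bash
cat > s4.py <<'E'
from h import *
R=down(176.72); uy=np.array([np.sin(np.radians(3.28)),np.cos(np.radians(3.28)),0])
g=np.array([.4598,.2688,.049])
robot.goto(g+[0,0,.12],R); robot.move_gripper(.45); robot.servo_line(g,speed=.1); robot.move_gripper(0)
print('w',robot.read_grip_width()*88)
p0=robot.read_position(); robot.servo_line(g+uy*.0828,speed=.06); robot.dwell(.2); print((robot.read_position()-p0)@uy)
robot.move_gripper(.45); robot.servo_line(g+uy*.0828+[0,0,.1],speed=.2)
robot.goto([.46,.3,.3],R)
C=cam('wrist'); q,d=robot.grab_frame('wrist'); np.savez('wf4.npz',p=q,d=d,T=C[3]); print(robot.read_t())
# wrist look at the brush from above
robot.goto([.46,-.18,.32],down(90))
C=cam('wrist'); q,d=robot.grab_frame('wrist'); np.savez('wb.npz',p=q,d=d,T=C[3]); cv2.imwrite('pics/wb.png',q[:,:,::-1]); print(robot.read_qpos().round())
E
python3 s4.py; python3 m3.py wf4 | tail -2
```

```text
w 27.752114163774937
0.08268255337102767
54.2917
[  2.   0. -12.  -0. -77. -91.]
wf4 green n 51 z 0.0404 F mid [-0.08781175  0.02495603] mean [-0.08783743  0.02472892] rng 0.022226122721558914 0.02768592954899349
  gate 357 mid [-0.06481495  0.02453741] mean [-0.06493965  0.02421266] rng 0.015443601552816447 0.03363122705513679
```

View pics/wb.png

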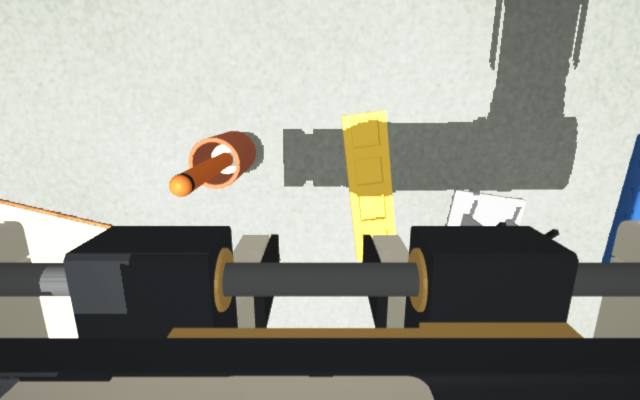

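The gate is level with the pointer (within about 0.4 mm). The wrist view shows the orange crock rim at (216,160) and the handle tip at (181,185). Locating the crock axis and handle from depth.

```bash
cat > m4.py <<'E'
from m2 import L,pts
from h import *
p,d,C=L('wb')
m=blobs(p,(0,120,60),(20,255,255),10,(150,110,270,200))[0]
w=pts(np.where(d>0,d,9),C,(0,0,640,400)).reshape(400,640,3)
def bins(w,tag):
  for z in np.arange(.11,.21,.015):
    k=w[(w[:,2]>=z)&(w[:,2]<z+.015)]
    if len(k)>3: print(tag,round(z,3),len(k),k.mean(0).round(4),np.ptp(k,axis=0).round(4))
b=w[(m>0)]; bins(b,'wrist')
def rim(b,tag):
    r=b[(b[:,2]>.096)&(b[:,2]<.104)]; (c,R)=cv2.minEnclosingCircle(r[:,:2].astype(np.float32)); print(tag,len(r),np.round(c,4),round(R,4))
rim(b,'rim wrist')
z=np.load('top0.npz'); Ct=cam('top'); f,cx,cy,T=Ct
v,u=np.mgrid[0:400,0:640]; dd=np.where(z['d']>0,z['d'],9); wt=np.stack([(u-cx)/f*dd,(v-cy)/f*dd,dd],-1)@T[:3,:3].T+T[:3,3]
m=blobs(z['p'],(0,120,40),(20,255,255),10,(415,255,470,290))[0]; b=wt[m>0]; bins(b,'top'); rim(b,'rim top')
z=np.load('scene0.npz'); f,cx,cy,T=cam('scene'); dd=np.where(z['d']>0,z['d'],9); wt=np.stack([(u-cx)/f*dd,(v-cy)/f*dd,dd],-1)@T[:3,:3].T+T[:3,3]
m=blobs(z['p'],(0,120,40),(20,255,255),10,(185,165,225,240))[0]; b=wt[m>0]; bins(b,'scene'); rim(b,'rim scene')
E
python3 m4.py | grep -E 'wrist|top |scene|rim top'
```

```text
gate top 496 [0.4632 0.3355 0.0689] [0.4494 0.326  0.0643] [0.4767 0.3462 0.0718]
wrist 0.11 86 [ 0.4521 -0.2867  0.1179] [0.0165 0.0113 0.0149]
wrist 0.125 88 [ 0.4523 -0.2865  0.1326] [0.0158 0.0109 0.0147]
wrist 0.14 109 [ 0.4519 -0.2867  0.1474] [0.016  0.0113 0.0149]
wrist 0.155 121 [ 0.4518 -0.2867  0.1624] [0.0154 0.0113 0.0145]
wrist 0.17 132 [ 0.4518 -0.2866  0.1775] [0.0135 0.0118 0.0147]
wrist 0.185 181 [ 0.452  -0.2884  0.1952] [0.0167 0.0177 0.015 ]
wrist 0.2 203 [ 0.455  -0.2913  0.2019] [0.0154 0.0151 0.0047]
rim wrist 324 [ 0.4532 -0.2926] 0.0273
top 0.11 15 [ 0.455  -0.2845  0.117 ] [0.0154 0.0056 0.0145]
top 0.125 21 [ 0.4554 -0.2849  0.1326] [0.0152 0.0053 0.0146]
top 0.14 16 [ 0.4559 -0.2844  0.1484] [0.0148 0.0052 0.0137]
top 0.155 18 [ 0.455  -0.2847  0.1631] [0.0166 0.0068 0.0137]
top 0.17 20 [ 0.4559 -0.285   0.1769] [0.0166 0.0072 0.0145]
top 0.185 41 [ 0.4554 -0.2868  0.1952] [0.0161 0.0141 0.014 ]
top 0.2 29 [ 0.4553 -0.2917  0.2016] [0.012  0.0127 0.0043]
rim top 103 [ 0.453  -0.2911] 0.0275
scene 0.11 29 [ 0.4631 -0.2916  0.1178] [0.0113 0.017  0.0131]
scene 0.125 28 [ 0.464  -0.2921  0.1324] [0.0093 0.0151 0.0146]
scene 0.14 34 [ 0.4636 -0.292   0.148 ] [0.0103 0.0167 0.0147]
scene 0.155 29 [ 0.4629 -0.292   0.1624] [0.0105 0.016  0.0141]
scene 0.17 34 [ 0.4636 -0.2911  0.177 ] [0.0101 0.017  0.0146]
scene 0.185 38 [ 0.463  -0.2914  0.1929] [0.0098 0.0162 0.0143]
scene 0.2 23 [ 0.4596 -0.2914  0.2037] [0.016  0.0126 0.0066]
rim scene 97 [ 0.4587 -0.2934] 0.0276
```

```bash
python3 - <<'E'
from h import *
z=np.load('scene0.npz'); f,cx,cy,T=cam('scene'); d=z['d']
for n,(u,v) in dict(boxnear=(66,162),boxr=(142,132),boxtop=(90,105),boxl=(45,125),clipboard=(60,300),clipTL=(65,275)).items():
    D=d[v,u]; print(n,(T[:3,:3]@[(u-cx)/f*D,(v-cy)/f*D,D]+T[:3,3]).round(3))
g=np.array([.456,-.292])
def hor(az,s):
    a=np.radians(az); zz=np.array([np.cos(a),np.sin(a),0]); x=np.array([0,0,s]); return np.c_[x,np.cross(zz,x),zz]
for az in (0,15,30,45):
  u=np.array([np.cos(np.radians(az)),np.sin(np.radians(az))])
  for back in (0,.14):
    for z_ in (.12,.3): 
      q=[robot.ik([*(g+(.019-back)*u),z_],hor(az,s)) for s in (1,-1)]; print(az,back,z_,[None if t is None else np.round(t).astype(int).tolist() for t in q])
E
```

```text
boxnear [ 0.041 -0.673  0.03 ]
boxr [-0.006 -0.433  0.058]
boxtop [-0.089 -0.568  0.141]
boxl [-0.011 -0.695  0.141]
clipboard [ 0.575 -0.664  0.008]
clipTL [ 0.489 -0.662 -0.002]
0 0 0.12 [[-79, 48, -36, -101, -89, -95], [-79, 48, -36, -101, -89, 85]]
0 0 0.3 [[-78, 15, -35, -100, -82, -129], [-78, 15, -35, -100, -82, 51]]
0 0.14 0.12 [[-95, 49, -37, -85, -90, -94], [-95, 49, -37, -85, -90, 86]]
0 0.14 0.3 [[-96, 15, -36, -86, -93, -129], [-96, 15, -36, -86, -93, 51]]
15 0 0.12 [[-74, 45, -25, -91, -90, -109], [-74, 45, -25, -91, -90, 71]]
15 0 0.3 [[-74, 20, -25, -90, -90, -135], [-74, 20, -25, -90, -90, 45]]
15 0.14 0.12 [[-88, 46, -24, -78, -95, -110], [-88, 46, -24, -78, -95, 70]]
15 0.14 0.3 [[-89, 21, -23, -80, -100, -135], [-89, 21, -23, -80, -100, 45]]
30 0 0.12 [[-70, 46, -15, -82, -95, -119], [-70, 46, -15, -82, -95, 61]]
30 0 0.3 [[-70, 25, -14, -83, -98, -140], [-70, 25, -14, -83, -98, 40]]
30 0.14 0.12 [[-81, 47, -10, -72, -101, -121], [-81, 47, -10, -72, -101, 59]]
30 0.14 0.3 [[-83, 28, -9, -76, -108, -140], [-83, 28, -9, -76, -108, 40]]
45 0 0.12 [[-65, 48, -5, -74, -102, -125], [-65, 48, -5, -74, -102, 55]]
45 0 0.3 [[-66, 30, -4, -78, -107, -144], [-66, 30, -4, -78, -107, 36]]
45 0.14 0.12 [[-74, 51, 3, -67, -109, -129], [-74, 51, 3, -67, -109, 51]]
45 0.14 0.3 [[-76, 35, 4, -73, -116, -146], [-76, 35, 4, -73, -116, 34]]
```

The brush is upright at about (0.456, -0.292), concentric with its crock. I'll lower the horizontal gripper around the handle, lift it, flip it by half a turn of joint 6, and lower it back.

```bash
cat > s5.py <<'E'
from h import *
az=45; u=np.array([np.cos(np.radians(az)),np.sin(np.radians(az))])
g=np.array([.456,-.292])+.019*u
x=np.array([0,0,1.]); zz=np.array([*u,0]); R=np.c_[x,np.cross(zz,x),zz]
q=robot.ik([*g,.36],R); print(q)
c=robot.read_qpos(); robot.move_gripper(.7); robot.movej([q[0],*c[1:]]); robot.goto([*g,.36],R)
print(robot.read_position(),robot.read_force())
robot.servo_line([*g,.124],speed=.1); print('f',robot.read_force())
robot.move_gripper(0); print('w',robot.read_grip_width()*88,robot.read_force())
robot.servo_line([*g,.32],speed=.1); print('w',robot.read_grip_width()*88,robot.read_force(),robot.read_t())
for n in('scene','top'):
    p,d=robot.grab_frame(n); np.savez(n+'5.npz',p=p,d=d); cv2.imwrite(f'pics/{n}5.png',p[:,:,::-1])
a=cv2.imread('pics/scene5.png')[60:300,60:380]; b=cv2.imread('pics/top5.png')[160:400,320:640]
cv2.imwrite('pics/s5.png',np.hstack([cv2.resize(t,None,fx=1.25,fy=1.25) for t in(a,b)]))
E
python3 s5.py
```

```text
[ -66.31698838   25.39235484   -2.25056331  -79.73782912 -108.78592229
 -150.65505807]
[ 0.46916344 -0.27841707  0.35997772] [-0.73603324  0.20384257 -0.1056945 ]
f [-0.25561198  0.20914459 -0.37320515]
w 17.089238890188525 [0.02617356 0.83225719 0.52803222]
w 17.218086503243256 [-0.37781415  0.72199808 -0.6443477 ] 65.8917
```

View pics/s5.png

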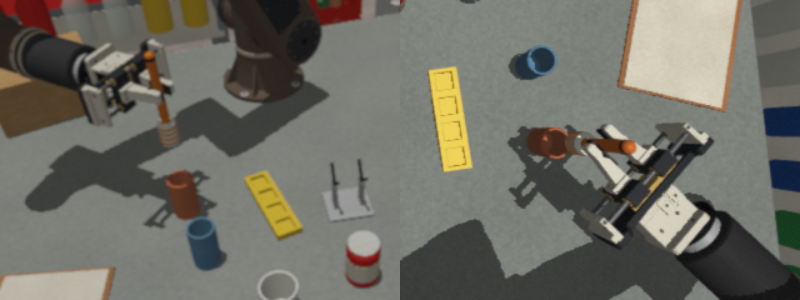

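The brush is held and lifted clear of the crock (handle near (155,70), head at (168,135)). Flipping it and checking its tilt before lowering.

```bash
cat > s6.py <<'E'
from h import *
q=robot.read_qpos(); mid=q.copy(); mid[5]+=90; end=q.copy(); end[5]+=180; robot.movej(mid); robot.movej(end); robot.dwell(.3)
print(robot.read_position(),'w',robot.read_grip_width()*88)
for n in('scene','top'):
    p,d=robot.grab_frame(n); np.savez(n+'6.npz',p=p,d=d); cv2.imwrite(f'pics/{n}6.png',p[:,:,::-1])
    f,cx,cy,T=cam(n); v,u=np.mgrid[0:400,0:640]; dd=np.where(d>0,d,9); w=np.stack([(u-cx)/f*dd,(v-cy)/f*dd,dd],-1)@T[:3,:3].T+T[:3,3]
    m=blobs(p,(0,120,40),(20,255,255),1)[0]>0; b=w[m&(abs(w[...,0]-.456)<.07)&(abs(w[...,1]+.292)<.07)]
    for z in np.arange(.2,.45,.02):
        k=b[(b[:,2]>=z)&(b[:,2]<z+.02)]
        if len(k)>3: print(n,z.round(2),len(k),k.mean(0).round(4))
a=cv2.imread('pics/scene6.png')[40:240,100:340]; b=cv2.imread('pics/top6.png')[200:400,380:620]
cv2.imwrite('pics/s6.png',np.hstack([cv2.resize(t,None,fx=1.66,fy=1.66) for t in(a,b)]))
E
python3 s6.py
```

```text
[ 0.46945672 -0.27856913  0.31960502] w 16.89315238825163
scene 0.24 32 [ 0.4637 -0.2916  0.2527]
scene 0.26 43 [ 0.4636 -0.2917  0.2709]
scene 0.28 41 [ 0.4632 -0.2961  0.2906]
scene 0.3 4 [ 0.4352 -0.2993  0.3178]
scene 0.32 50 [ 0.452  -0.2944  0.3321]
scene 0.34 75 [ 0.4528 -0.3038  0.3491]
scene 0.36 57 [ 0.4636 -0.2919  0.3702]
scene 0.38 17 [ 0.4669 -0.2911  0.3874]
scene 0.4 6 [ 0.473  -0.2896  0.4142]
scene 0.42 17 [ 0.4719 -0.2903  0.4288]
top 0.24 14 [ 0.4589 -0.2844  0.2537]
top 0.26 10 [ 0.4603 -0.2849  0.2687]
top 0.28 18 [ 0.4271 -0.3232  0.2942]
top 0.3 23 [ 0.4562 -0.2902  0.3098]
top 0.32 110 [ 0.4272 -0.3205  0.3342]
top 0.34 94 [ 0.4324 -0.3128  0.3464]
top 0.36 17 [ 0.4562 -0.2837  0.3636]
top 0.38 20 [ 0.4538 -0.2768  0.395 ]
top 0.4 57 [ 0.4555 -0.2791  0.4116]
top 0.42 40 [ 0.4555 -0.278   0.4273]
```

View pics/s6.png

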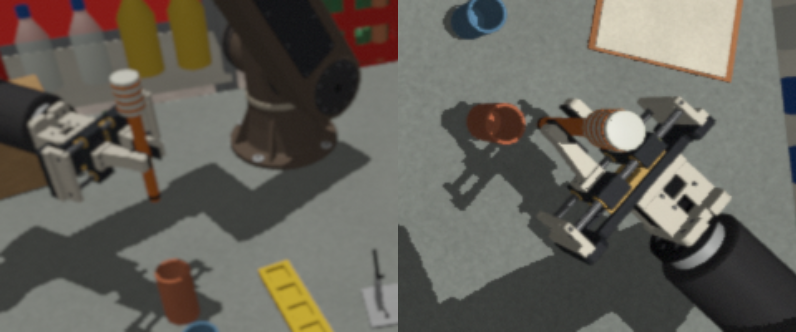

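The brush is vertical, head up, tip above the crock. Lowering, releasing, and backing off horizontally.

```bash
cat > s7.py <<'E'
from h import *
p=robot.read_position(); u=np.array([.7071,.7071,0])
p[:2]+=[-.001,0]; robot.servo_line([*p[:2],.2],speed=.12); f0=robot.read_force()
for z in (.17,.15,.13,.117): 
    robot.servo_line([*p[:2],z],speed=.06); f=robot.read_force()-f0; print(z,f.round(1))
    if np.linalg.norm(f)>12: print('contact'); raise SystemExit
robot.move_gripper(.6); robot.dwell(.5)
q=robot.read_position(); robot.servo_line(q-.1*u,speed=.08); robot.servo_line(q-.1*u+[0,0,.15],speed=.15); robot.dwell(.5)
c=robot.read_qpos(); c[0]-=25; robot.movej(c)
P=[]
for n in('scene','top'):
    i,d=robot.grab_frame(n); np.savez(n+'7.npz',p=i,d=d); P.append(i)
cv2.imwrite('pics/s7.png',np.vstack([cv2.resize(t,(480,300)) for t in P])[:,:,::-1]); print(robot.read_t(),robot.read_force())
E
python3 s7.py
```

```text
0.17 [-1.  -1.2  0.1]
0.15 [0.  0.1 0.1]
0.13 [-0.6 -0.8 -0.4]
0.117 [-0.7 -1.3 -0.4]
77.6917 [-0.61256953 -0.78252192  0.41173744]
```

View pics/s7.png

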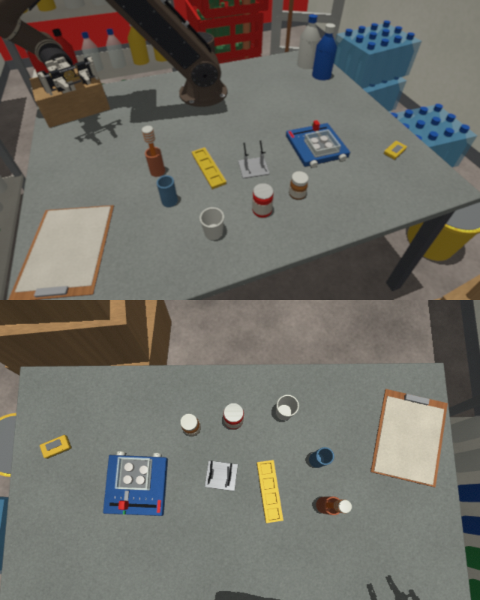

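The brush stands head-up in the orange crock, the four tablets are in the hopper, and the bystanders are unmoved. I'll do one last numeric check, then hand in.

```bash
python3 - <<'E'
from h import *
C=cam('top'); f,cx,cy,T=C
for n in('top0','top7'):
    z=np.load(n+'.npz');p,d=z['p'],z['d']; v,u=np.mgrid[0:400,0:640]; w=np.stack([(u-cx)/f*d,(v-cy)/f*d,d],-1)@T[:3,:3].T+T[:3,3]
    k=w[(abs(w[...,0]-.454)<.08)&(abs(w[...,1]+.292)<.08)&(w[...,2]>.15)&(d>0)]; print(n,'brush top',k[:,2].max().round(3),k[k[:,2]>k[:,2].max()-.01].mean(0).round(3))
    for t,z_,lo,hi,b in (('red',.0705,(0,150,90),(6,255,255),(100,180,205,310)),('green',.042,(40,80,40),(85,255,255),(100,180,240,310))):
        for c in blobs(p,lo,hi,3,b)[1][:1]: print(t,ray(C,*cen(c),z_)[:2].round(4))
    for nm,(x,y) in dict(jar=(253,165),can=(311,154),cup=(382,143)).items():
        k=w[y-22:y+22,x-22:x+22].reshape(-1,3); k=k[k[:,2]>.06]; print(nm,k[:,:2].mean(0).round(3))
print(robot.read_qvel().round(3),robot.read_position(),robot.read_t())
robot.job_done()
E
```

```text
top0 brush top 0.204 [ 0.455 -0.29   0.199]
red [0.4638 0.3342]
green [0.4412 0.353 ]
jar [0.715 0.142]
can [0.737 0.004]
cup [ 0.767 -0.169]
top7 brush top 0.206 [ 0.454 -0.29   0.202]
red [0.4651 0.3494]
green [0.4412 0.353 ]
jar [0.716 0.143]
can [0.738 0.004]
cup [ 0.771 -0.171]
[ 0.601 -0.022 -0.03   0.135 -0.071  0.007] [ 0.21390792 -0.48428603  0.26698279] 77.6917
the job is handed in; nothing more can be done
```

The job is handed in at about 78 s of the 210 s allowed; no verdict was reported.

- **Gate shut:** I slid the gate to its stop, where the push force rose to 15 N after 67.8 mm of travel.
- **Tablets:** I moved all four tablets from the tray into the hopper with the gate still shut. They were still there in the last picture, and the tray is empty.
- **Gate open:** I slid it 82.8 mm to the pointer. The wrist camera's depth reading then put it within about 0.5 mm of level. The coarser top view, at 2.4 mm per pixel, also fits level to about its resolution.
- **Brush:** Only the orange brush was present. I gripped it with the tool horizontal, flipped it with half a turn of the last joint, and stood it handle-down in the orange crock. Its head top is about 0.205 m above the table. The V rest was not needed.
- **Bystanders:** The jar, can and cup read as unmoved, within about 4 mm of measurement scatter.

No check failed. The first joint still showed 0.6 °/s of residual motion at hand-in. The arm was clear of everything.

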